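Run the lamp test on the repair shop's bench tester

TASK

The frosted bulb in the bench tester's socket is due for its test: on the tester's flat key panel press the round membrane key first, to select the lamp socket, and then the long bar-shaped key, to run the test. The keys hardly move, so push each one straight down with closed fingertips until you feel it push back with about 10 N, keep that up for about half a second, then let go and lift clear. Do not force the keys (stay under about 30 N), and leave the square key and the bulb untouched.

Things in the scene. Friction and masses are not known exactly. Their poses are not given: they have to be found in the camera images.
- key_round: round membrane key: white plastic disc 40 mm across. Origin: centre of its top face, z up, 54 mm above the counter, 4 mm above the black overlay round it. Sinks straight down only 1.2 mm, under 3 to 7 N, then is stiff; springs back. Answers to over 5 N from the gripper fingers kept 0.2 s; above 40 N it breaks. The 3 white keys lie in a row, 70 mm between centres, in any order
- key_bar: bar-shaped membrane key: white plastic, 70 mm long (its x axis, across the tester) and 26 mm wide (its y axis, along the row of keys). Origin: centre of its top face, z up; same height, travel, stiffness and answer as the round key. The tester is a fixed grey sheet-steel case, 170 x 420 mm, 50 mm high
- key_square: the square membrane key, to be left alone: 38 x 38 mm white plastic. Origin: centre of its top face, same height as the others. A touch of more than 2 N counts as pressed
- lamp: black round bakelite mount, 72 mm across, with a brass bayonet socket and a frosted white bulb 45 mm across, fixed on the tester at the end away from the keys, its axis at least 165 mm from any key's centre. Origin: centre of the mount's underside, 50 mm above the counter; the bulb's top is 102 mm above that. Fragile: no push over 2 N

How it is judged:
By the outcome, as a careful person would: the job done as asked, in the order asked, and still so for the second after the job is handed in, with the robot touching nothing.
It also fails if it takes over 38 s, if anything falls off the work surface, if the arm or the gripper's body presses on something with over 40 N, if the wrist force passes 120 N, or if a joint passes its speed limit or range.

ROBOT

A 6-joint arm with a two-finger parallel gripper is mounted at the origin on the work surface. World frame = base frame: x ahead of the robot, y to its left, z up, the work surface at z = 0. Lengths are in m, angles in degrees, forces in N, time in s.
With the tool pointing down it reaches from about 0.4 to 0.825 m from the base axis. Payload 7 kg.
Tool frame: the origin (TCP) lies midway between the tips of the shut fingers; the grasp point (between the pads) lies 19 mm behind it; z points along the fingers, x is the direction in which the jaws open and shut, and the axes are right-handed (so a half turn about z gives the same grasp; the last joint's range is limited). The gripper opens to 88 mm and grips with 3 to 60 N. Pads are 19 mm wide; open, the fingers measure 130 mm over their backs; the gripper's body (78 mm by 193 mm) begins 47 mm behind the grasp point.
Start: joints at [93.742, 20.546, 0.682, 0, -70.136, -16.507], TCP at [0.149, 0.658, 0.205] pointing down, gripper open.
Joint ranges: [-176.03, 176.03], [-82.01, 121.73], [-58.28, 71.71], [-173.87, 95.51], [-174.79, -0.11], [-173.66, 173.66]. Speed limits (degrees/s): [136.94, 136.94, 172.46, 180, 180, 180].

INTERFACE

Orientations are given as [roll, pitch, yaw] about the fixed x, y, z axes, in that order (R = Rz(yaw) Ry(pitch) Rx(roll)).
In Python, from plant import ctrl, vision, nets gives the robot as it stands.
- The arm moves only by the shell command python3 -m jog 'ROWS'. ROWS is text: rows parted by semicolons, each of 7 numbers parted by spaces: the turn, a rotation vector about the tool's x, y, z in units of 0.1 rad (1.0 is 0.1 rad), then the shift along the tool's x, y, z in units of 4 cm (1.0 is 4 cm), then the opening, from -1 (shut) to 1 (fully open). In form: rx ry rz x y z jaw; .... A call has 1 to 8 rows; each row shifts and turns the commanded pose from where the row before left it, along the tool's axes as they then stand; what a row does not reach is not made up. A row lasts 1/8 s, in which the tool goes at most 62.5 mm and 10.7 degrees, less where a joint would pass 70% of its speed; a pose out of reach is approached as far as the arm can. A call with a number of a shift or a turn outside -1 to 1 is refused whole. A call with a gripper value outside its range is refused whole. The fingers move at their own pace and stop on an object; the grip force is fixed at half the most. Time passes only in rows, so rows that do not move let the fingers close. It gives the time, the measured TCP pose, the force and the opening at its end, in the units of the state.
- ctrl.get_obs(): the state, without advancing time (a new reading comes with each control period).
- vision.snapshot(name): name is "side" or "top"; returns (picture, depth): 480x640x3 uint8, red, green, blue; 480x640 float32, m along the optical axis (not along the pixel's ray), 0 where there is no reading.
- vision.camera_info(name): a dict with "camera_matrix" (3x3 intrinsics, pixels), "camera_from_world" (4x4, takes a point from world to camera coordinates). Camera axes: x right, y down, z forward; pixel columns grow to the right and rows downward; lengths in m; the calibration is good to about 2 mm. A picture is of the moment at which its call begins. camera_info takes no time and is no camera call.
- ctrl.close_job(): hands the job in, once; it reports no verdict.
Trained networks look in the newest picture that a camera, given by its name, has taken for a name from the list of things; names that differ only in an ending like _2 or _b are one class to them, and where a whole thing is asked for, a point or a joint stands for the part that bears it (a point fixed in the world has none). Each returns a list of dicts, best first, with "score" (0 to 1); they miss things now and then, are a little off and sometimes report something else, mostly with a low value. They report only what shows in the picture. A call takes as long as a camera call.
- nets.boxes_of(target, camera): "location" ([x, y, z] in m, in world coordinates, good to about 4 mm: the middle of the surface that is visible of it).
The state is a dict: "clock": time; "joint_pos": joint angles; "qvel": joint speeds; "tau": joint torques, N m; "tool_pos": TCP position; "orientation": TCP orientation; "force": force on the tool from outside, world axes, zero at the start; "moment": the same for the moment, N m; "opening": finger opening in m.
Only numpy, scipy, OpenCV 4.12 (cv2) and the standard library are available. Lean on these libraries where they do the work, as an engineer would, in place of code of your own. Each camera call takes 0.05 s, during which the arm holds its last target.

## Working session

There is one attempt and no reset: what is moved stays moved. The work goes in short steps, Python scripts to look and compute and a shell command to move; the robot and the scene stay as the last step left them, time stands still between calls to the robot, and variables do not carry over. Pictures are saved under pics/ and viewed, and the job is handed in when it is done.

```bash
mkdir -p pics; python3 - <<'E'
from plant import ctrl, vision, nets
import cv2
o=ctrl.get_obs();print({k:o[k] for k in("clock","tool_pos","orientation","force","opening")})
for c in("top","side"):
    p,d=vision.snapshot(c);cv2.imwrite(f"pics/{c}0.png",p[:,:,::-1])
    for t in("key_round","key_bar","key_square","lamp"):
        print(c,t,[(x["location"],x["score"]) for x in nets.boxes_of(t,c)])
print(ctrl.get_obs()["clock"])
E
```

```text
{'clock': 0.0, 'tool_pos': array([0.14905473, 0.65781201, 0.20434015]), 'orientation': array([-1.79992456e+02, -9.34132051e-02, -1.02772929e+02]), 'force': array([-0.17312841,  0.36377496, -0.16477106]), 'opening': 0.08773730055851384}
top key_round [([0.5524, -0.1104, 0.0582], 0.68)]
top key_bar [([0.5254, -0.2463, 0.0551], 0.79)]
top key_square [([0.5391, -0.1759, 0.052], 0.91)]
top lamp [([0.5677, 0.05, 0.07], 0.67)]
side key_round [([0.55, -0.1054, 0.0557], 0.82)]
side key_bar [([0.5242, -0.2475, 0.0525], 0.73), ([0.5676, 0.0606, 0.0754], 0.39)]
side key_square [([0.5343, -0.1776, 0.0563], 0.79)]
side lamp [([0.5659, 0.0613, 0.073], 0.71)]
0.5
```

View pics/top0.png

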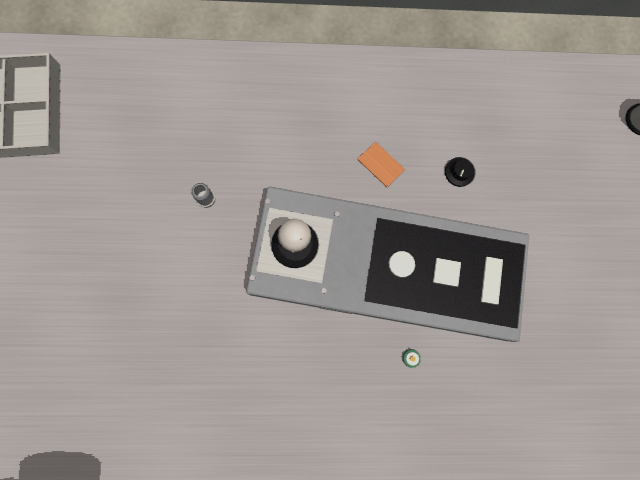

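View pics/side0.png

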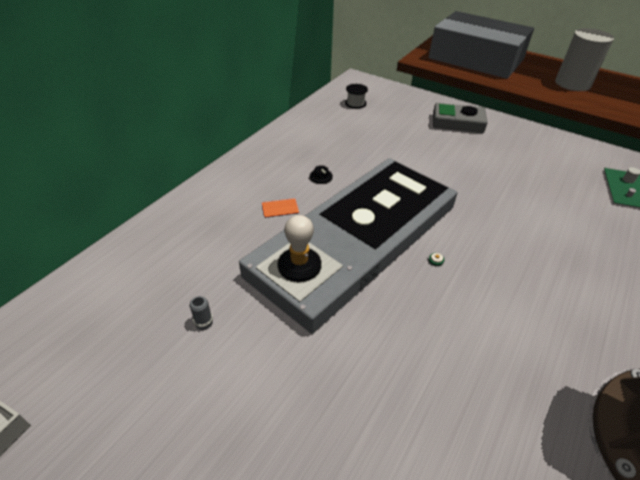

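The top view shows the round key at px (402,264), the square at (447,272), the bar at (492,281) and the bulb at (295,235). The side view gives the same order. Next I refine the positions by blob centroids intersected with the key-top plane.

```bash
cat > h.py <<'E'
from plant import ctrl, vision, nets
import numpy as np, cv2
def ray(c,uv,z):
    i=vision.camera_info(c);K=np.array(i["camera_matrix"]);T=np.linalg.inv(np.array(i["camera_from_world"]))
    d=T[:3,:3]@np.linalg.solve(K,[*uv,1]);o=T[:3,3];return o+d*(z-o[2])/d[2]
def rel(p):
    from scipy.spatial.transform import Rotation as R
    o=ctrl.get_obs();r=R.from_euler("xyz",o["orientation"],degrees=True)
    return r.inv().apply(np.array(p)-o["tool_pos"])/0.04
E
python3 - <<'E'
from h import *
for c,roi in(("top",(370,225,520,320)),("side",(325,165,445,240))):
    p=cv2.imread(f"pics/{c}0.png");x0,y0,x1,y1=roi
    m=(p[y0:y1,x0:x1].min(2)>140).astype(np.uint8)
    n,l,s,ce=cv2.connectedComponentsWithStats(m)
    for k in range(1,n):
        if s[k,4]>60:
            uv=ce[k]+[x0,y0];print(c,s[k,4],uv.round(1),ray(c,uv,.054).round(4))
E
```

```text
top 65 [371.1 234.9] [ 0.5931 -0.0644  0.054 ]
top 698 [480.8 231.6] [ 0.6011 -0.2356  0.054 ]
top 139 [506.7 226.9] [ 0.6092 -0.2771  0.054 ]
top 518 [401.7 263.6] [ 0.5497 -0.1105  0.054 ]
top 604 [447.  271.7] [ 0.5381 -0.1797  0.054 ]
top 761 [492.  280.1] [ 0.5261 -0.2487  0.054 ]
top 736 [405.1 313.2] [ 0.4754 -0.1138  0.054 ]
side 857 [344.4 176.9] [ 0.6357 -0.1898  0.054 ]
side 392 [431.1 171. ] [ 0.5004 -0.3083  0.054 ]
side 292 [407.7 182.3] [ 0.5237 -0.2462  0.054 ]
side 263 [386.3 198.4] [ 0.5357 -0.1772  0.054 ]
side 251 [363.1 215.8] [ 0.5476 -0.1085  0.054 ]
side 301 [435.8 231.8] [ 0.4215 -0.1442  0.054 ]
```

```bash
python3 -m jog '0.65 0 0 0 0 0 -1' >/dev/null 2>&1 & sleep 0; wait; true
```

```text
(no output)
```

The second command was sloppy: it sent a 0.65 turn about tool x instead of z. That happened high up in free space. I'll check the pose and undo it.

```bash
python3 -m jog '-0.65 0 0 0 0 0 -1; 0 0 0 0 0 -0.8 -1; 0 0 0 0 0 0 -1'
```

```text
clock: 1.0
tool_pos: [0.1497, 0.6598, 0.2403]
orientation: [180.0, 0.3, -102.8]
force: [-0.2, 0.2, -0.9]
opening: 0.0532
```

```bash
python3 -m jog '0 0 0.6 0.1 -1 0 -1; 0 0 0.6 0.1 -1 0 -1; 0 0 0.6 0.1 -1 0 -1; 0 0 0.6 0.1 -1 0 -1; 0 0 0.6 0.1 -1 0 -1; 0 0 0.6 0.1 -1 0 -1; 0 0 0.6 0.1 -1 0 -1; 0 0 0.6 0.1 -1 0 -1'
python3 -m jog '0 0 0.65 0.1 -1 0 -1; 0 0 0.65 0.1 -1 0 -1; 0 0 0.65 0.1 -1 0 -1; 0 0 0.65 0.1 -1 0 -1; 0 0 0.65 0.1 -1 0 -1; 0 0 0.65 0.1 -1 0 -1; 0 0 0.65 0.1 -1 0 -1; 0 0 0.65 0.1 -1 0 -1'
python3 -c "
from h import *
print(rel([.5487,-.1095,.09]))"
```

```text
clock: 2.0
tool_pos: [0.4244, 0.4956, 0.2367]
orientation: [-180.0, -0.0, -130.4]
force: [0.5, 0.4, 0.3]
opening: 0.0004
clock: 3.0
tool_pos: [0.5876, 0.2227, 0.2368]
orientation: [-180.0, -0.0, -160.2]
force: [-0.3, -0.1, -0.2]
opening: 0.0002
[ 3.72844898 -7.48256218  3.67112945]
```

```bash
python3 -m jog '0 0 0.65 0.1 -1 0 -1; 0 0 0.65 0.1 -1 0 -1; 0 0 0.65 0.1 -1 0 -1; 0 0 0.65 0.1 -1 0 -1; 0 0 0.65 0.1 -1 0 -1; 0 0 0.65 0.1 -1 0 -1; 0 0 0.65 0.1 -1 0 -1; 0 0 0.61 0.1 -1 0 -1'
python3 -m jog '0 0 0 0 0 0 -1;0 0 0 0 0 0 -1'
python3 -c "
from h import *
print(rel([.5487,-.1095,.09]))"
```

```text
clock: 4.0
tool_pos: [0.5935, -0.0953, 0.2368]
orientation: [-180.0, -0.0, 170.3]
force: [0.8, -0.6, -0.5]
opening: 0.0006
clock: 4.25
tool_pos: [0.5939, -0.0941, 0.237]
orientation: [180.0, -0.0, 170.4]
force: [-0.3, 0.2, -0.3]
opening: 0.0
[ 1.04798256 -0.56996641  3.67610222]
```

```bash
python3 -m jog '0 0 0 0.55 -0.3 0 -1;0 0 0 0.5 -0.27 0.9 -1; 0 0 0 0 0 1 -1; 0 0 0 0 0 1 -1; 0 0 0 0 0 0.78 -1; 0 0 0 0 0 0 -1; 0 0 0 0 0 0 -1'
python3 - <<'E'
from h import *
print(rel([.5487,-.1095,.054]))
for c in("top","side"):
    p,d=vision.snapshot(c);cv2.imwrite(f"pics/{c}1.png",p[:,:,::-1])
E
```

```text
clock: 5.12
tool_pos: [0.5498, -0.109, 0.0912]
orientation: [-180.0, 0.1, 170.5]
force: [0.1, 0.4, -0.3]
opening: 0.0003
[ 0.02652878 -0.01769151  0.93026838]
```

View pics/side1.png

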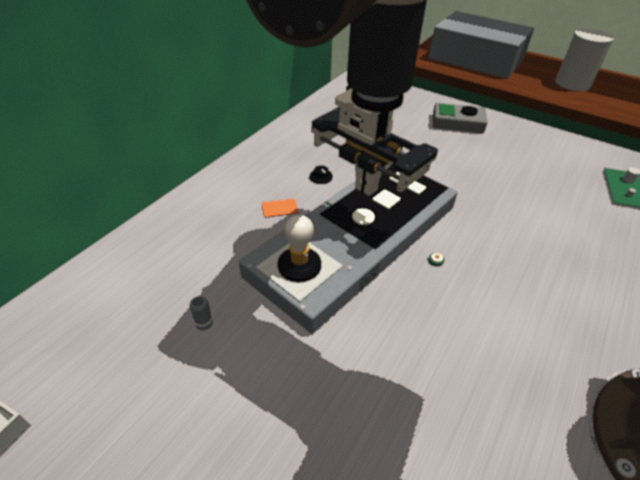

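The side view shows the shut fingertips at about (367,187), directly above the round key at (363,216) and well clear of the square key at (387,199).

```bash
python3 -m jog '0 0 0 0.02 -0.02 0.4 -1;0 0 0 0 0 0.4 -1; 0 0 0 0 0 0 -1; 0 0 0 0 0 0 -1'
python3 -m jog '0 0 0 0 0 0.05 -1;0 0 0 0 0 0.03 -1;0 0 0 0 0 0 -1'
```

```text
clock: 5.72
tool_pos: [0.5479, -0.1103, 0.0579]
orientation: [-180.0, -0.0, 170.4]
force: [0.3, -0.1, 0.1]
opening: 0.0004
clock: 6.1
tool_pos: [0.5479, -0.1101, 0.0549]
orientation: [180.0, 0.0, 170.4]
force: [0.2, -0.4, -0.7]
opening: 0.0005
```

```bash
python3 -m jog '0 0 0 0 0 0.025 -1;0 0 0 0 0 0 -1'
python3 -m jog '0 0 0 0 0 0.02 -1;0 0 0 0 0 0 -1'
```

```text
clock: 6.35
tool_pos: [0.5478, -0.1102, 0.0538]
orientation: [180.0, -0.0, 170.4]
force: [0.1, -0.3, 0.5]
opening: 0.0004
clock: 6.6
tool_pos: [0.5478, -0.1102, 0.053]
orientation: [-180.0, -0.0, 170.4]
force: [-0.4, 0.8, -0.1]
opening: 0.0004
```

```bash
python3 -m jog '0 0 0 0 0 0.015 -1;0 0 0 0 0 0 -1'
python3 -m jog '0 0 0 0 0 0.01 -1;0 0 0 0 0 0 -1'
```

```text
clock: 6.85
tool_pos: [0.5478, -0.1102, 0.0524]
orientation: [-180.0, -0.0, 170.4]
force: [0.4, 0.4, -0.2]
opening: 0.0002
clock: 7.1
tool_pos: [0.5478, -0.1102, 0.052]
orientation: [-180.0, 0.0, 170.4]
force: [-0.6, -0.2, -0.2]
opening: 0.0003
```

```bash
python3 -m jog '0 0 0 0 0 0.01 -1;0 0 0 0 0 0 -1'
python3 -m jog '0 0 0 0 0 0.01 -1;0 0 0 0 0 0 -1'
python3 - <<'E'
from h import *
for c in("top","side"):
    p,d=vision.snapshot(c);cv2.imwrite(f"pics/{c}2.png",cv2.resize(p[150:330,300:540,::-1],(800,600),interpolation=cv2.INTER_CUBIC))
E
```

```text
clock: 7.35
tool_pos: [0.5479, -0.1102, 0.0517]
orientation: [180.0, 0.0, 170.4]
force: [0.9, 0.1, -0.9]
opening: 0.0
clock: 7.6
tool_pos: [0.5478, -0.1102, 0.0512]
orientation: [-180.0, -0.0, 170.4]
force: [0.3, -0.5, 0.7]
opening: 0.0001
```

View pics/side2.png

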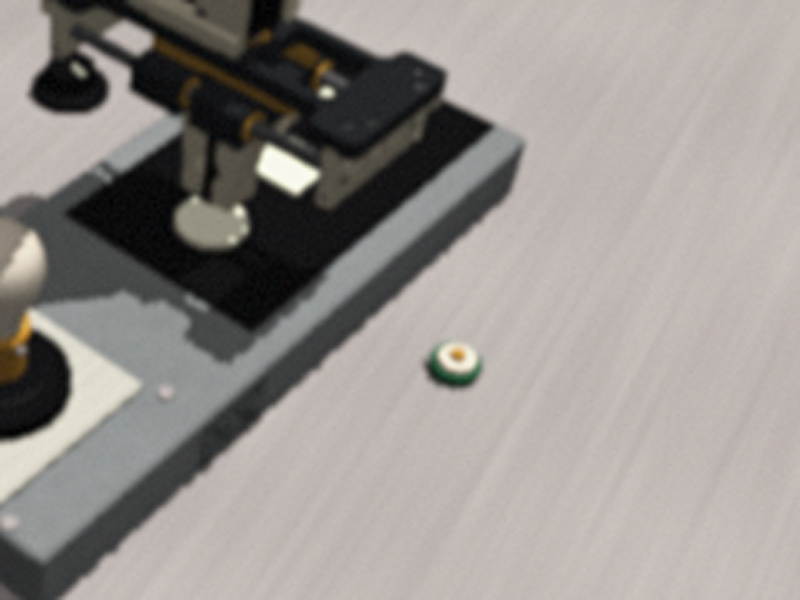

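```bash
python3 - <<'E'
from h import *
o=ctrl.get_obs();print(o["force"],o["clock"])
for c in("side","top"):
    i=vision.camera_info(c);T=np.array(i["camera_from_world"]);K=np.array(i["camera_matrix"])
    print(c,"cam",np.linalg.inv(T)[:3,3])
    for P in([*o["tool_pos"]],[.5478,-.1102,.0612],[.5487,-.1095,.054],[.57,-.11,.054],[.5487,-.09,.054]):
        q=K@(T[:3,:3]@P+T[:3,3]);uv=q[:2]/q[2];print(np.round(P,4),uv.round(1),((uv-[300,150])*3.333).round(0))
E
```

```text
[-0.3107055   0.32401484 -0.85535309] 7.7
side cam [0.29365348 0.44464908 0.58528262]
[ 0.5479 -0.1102  0.0512] [363.3 216.4] [211. 221.]
[ 0.5478 -0.1102  0.0612] [363.8 212.3] [213. 208.]
[ 0.5487 -0.1095  0.054 ] [362.8 215.3] [209. 218.]
[ 0.57  -0.11   0.054] [352.8 210.8] [176. 203.]
[ 0.5487 -0.09    0.054 ] [357.5 221.3] [192. 237.]
top cam [0.46326352 0.04564693 0.73161714]
[ 0.5479 -0.1102  0.0512] [401.1 265. ] [337. 383.]
[ 0.5478 -0.1102  0.0612] [402.6 264.2] [342. 381.]
[ 0.5487 -0.1095  0.054 ] [401.  264.2] [337. 381.]
[ 0.57  -0.11   0.054] [401.  250.3] [337. 334.]
[ 0.5487 -0.09    0.054 ] [388.3 264. ] [294. 380.]
```

View pics/top2.png

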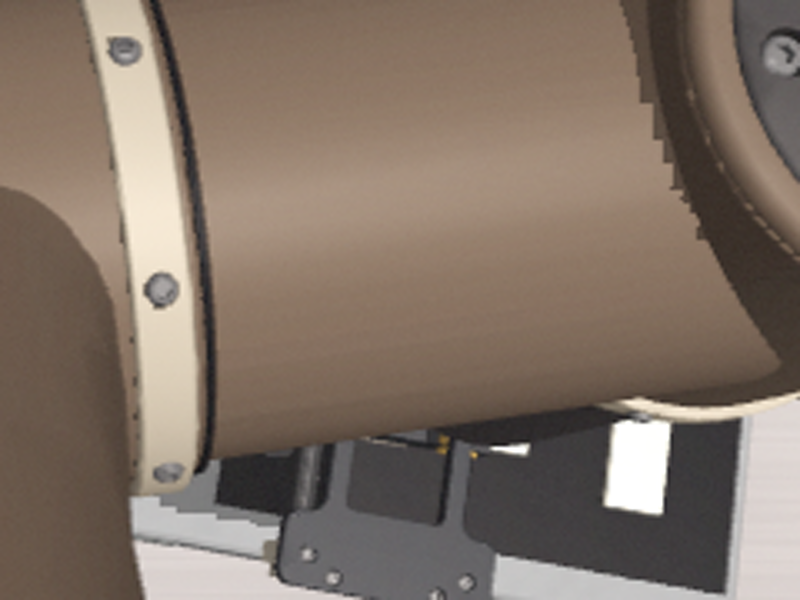

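```bash
python3 - <<'E'
from h import *
p,d=vision.snapshot("side")
cv2.imwrite("pics/side3.png",cv2.resize(p[185:233,332:396,::-1],(800,600),interpolation=cv2.INTER_NEAREST))
i=vision.camera_info("side");T=np.linalg.inv(np.array(i["camera_from_world"]));K=np.array(i["camera_matrix"])
for u in(356,359,362,365,368,371):
  for v in range(194,226,4):
    P=T[:3,:3]@(np.linalg.solve(K,[u,v,1])*d[v,u])+T[:3,3];print(u,v,P.round(4),end=" | ")
  print()
E
```

```text
356 194 [ 0.563  -0.1019  0.1017] | 356 198 [ 0.5617 -0.1009  0.0941] | 356 202 [ 0.5613 -0.1015  0.0848] | 356 206 [ 0.5614 -0.1034  0.0742] | 356 210 [ 0.5671 -0.1169  0.0524] | 356 214 [ 0.5603 -0.1047  0.0548] | 356 218 [ 0.5558 -0.0971  0.0529] | 356 222 [ 0.5522 -0.0915  0.0492] | 
359 194 [0.2937 0.4446 0.5853] | 359 198 [ 0.5563 -0.1017  0.096 ] | 359 202 [ 0.5552 -0.101   0.088 ] | 359 206 [ 0.5535 -0.0993  0.0808] | 359 210 [ 0.5621 -0.119   0.0533] | 359 214 [ 0.5557 -0.1076  0.055 ] | 359 218 [ 0.5513 -0.1002  0.0529] | 359 222 [ 0.5453 -0.0893  0.0545] | 
362 194 [ 0.5516 -0.1019  0.1069] | 362 198 [ 0.5501 -0.1006  0.0997] | 362 202 [ 0.5498 -0.1018  0.09  ] | 362 206 [ 0.5486 -0.1012  0.0819] | 362 210 [ 0.5471 -0.0998  0.0743] | 362 214 [ 0.5514 -0.1111  0.0546] | 362 218 [ 0.5461 -0.1018  0.0544] | 362 222 [ 0.54   -0.0905  0.0563] | 
365 194 [ 0.5439 -0.0975  0.1133] | 365 198 [ 0.5427 -0.0968  0.1057] | 365 202 [ 0.5445 -0.1027  0.0918] | 365 206 [ 0.5409 -0.0968  0.0887] | 365 210 [ 0.5402 -0.0974  0.0794] | 365 214 [ 0.5468 -0.1139  0.0549] | 365 218 [ 0.5417 -0.105   0.0543] | 365 222 [ 0.5367 -0.0959  0.054 ] | 
368 194 [ 0.5385 -0.0978  0.1156] | 368 198 [ 0.5372 -0.097   0.108 ] | 368 202 [ 0.5357 -0.0957  0.1008] | 368 206 [ 0.535  -0.0961  0.092 ] | 368 210 [ 0.5352 -0.0988  0.0809] | 368 214 [ 0.5421 -0.1167  0.0552] | 368 218 [ 0.5374 -0.1083  0.054 ] | 368 222 [ 0.5316 -0.0975  0.0554] | 
371 194 [ 0.5199 -0.0681  0.1437] | 371 198 [ 0.5311 -0.0955  0.1119] | 371 202 [ 0.5308 -0.0971  0.1022] | 371 206 [ 0.5313 -0.1005  0.0907] | 371 210 [ 0.5315 -0.1032  0.0796] | 371 214 [ 0.5377 -0.12    0.055 ] | 371 218 [ 0.5329 -0.1114  0.054 ] | 371 222 [ 0.5292 -0.1053  0.0508] |
```

View pics/side3.png

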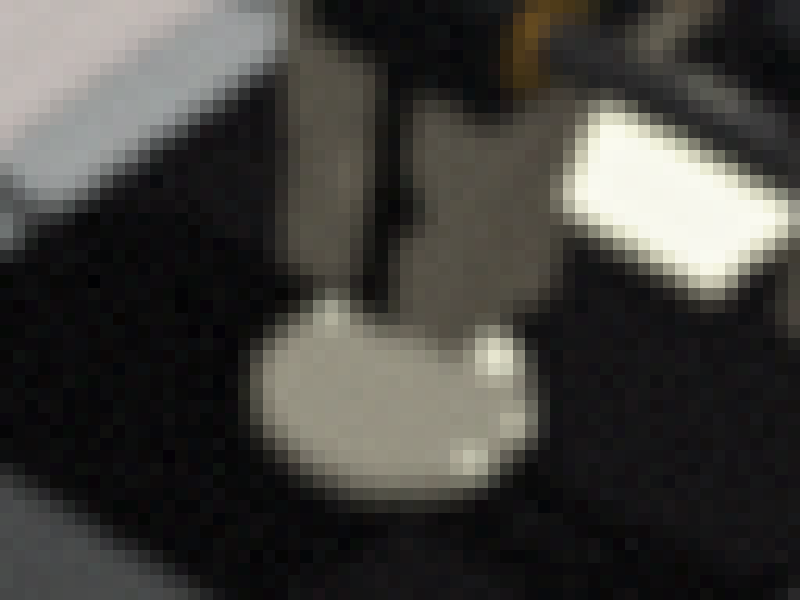

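Depth shows the finger faces ending at z≈0.07, while the reported TCP says 0.051. So the real tips sit about 15–18 mm above the reported TCP and there is no contact yet. I'll carry on down and judge by force.

```bash
python3 -m jog '0 0 0 0 0 0.05 -1;0 0 0 0 0 0.05 -1;0 0 0 0 0 0.05 -1;0 0 0 0 0 0.05 -1;0 0 0 0 0 0 -1;0 0 0 0 0 0 -1'
python3 - <<'E'
from h import *
p,d=vision.snapshot("side")
cv2.imwrite("pics/side4.png",cv2.resize(p[185:233,332:396,::-1],(800,600),interpolation=cv2.INTER_NEAREST))
i=vision.camera_info("side");T=np.linalg.inv(np.array(i["camera_from_world"]));K=np.array(i["camera_matrix"])
for u in(359,362,365,368):
  for v in range(206,221,2):
    P=T[:3,:3]@(np.linalg.solve(K,[u,v,1])*d[v,u])+T[:3,3];print(u,v,P.round(3),end=" | ")
  print()
E
```

```text
clock: 8.5
tool_pos: [0.5479, -0.1102, 0.0433]
orientation: [-180.0, 0.0, 170.4]
force: [0.4, -0.2, -0.2]
opening: 0.0004
359 206 [ 0.554 -0.1    0.08 ] | 359 208 [ 0.553 -0.1    0.076] | 359 210 [ 0.553 -0.1    0.072] | 359 212 [ 0.559 -0.113  0.055] | 359 214 [ 0.556 -0.108  0.055] | 359 216 [ 0.554 -0.104  0.054] | 359 218 [ 0.551 -0.099  0.055] | 359 220 [ 0.548 -0.094  0.054] | 
362 206 [ 0.548 -0.1    0.083] | 362 208 [ 0.548 -0.1    0.078] | 362 210 [ 0.547 -0.1    0.074] | 362 212 [ 0.547 -0.101  0.069] | 362 214 [ 0.552 -0.112  0.054] | 362 216 [ 0.549 -0.106  0.055] | 362 218 [ 0.546 -0.101  0.055] | 362 220 [ 0.543 -0.096  0.055] | 
365 206 [ 0.541 -0.098  0.088] | 365 208 [ 0.541 -0.098  0.083] | 365 210 [ 0.539 -0.095  0.081] | 365 212 [0.294 0.445 0.585] | 365 214 [ 0.539 -0.097  0.071] | 365 216 [ 0.544 -0.109  0.055] | 365 218 [ 0.541 -0.104  0.055] | 365 220 [ 0.539 -0.1    0.055] | 
368 206 [ 0.536 -0.098  0.09 ] | 368 208 [ 0.535 -0.098  0.086] | 368 210 [ 0.534 -0.095  0.084] | 368 212 [ 0.534 -0.097  0.078] | 368 214 [ 0.533 -0.096  0.075] | 368 216 [ 0.534 -0.099  0.068] | 368 218 [ 0.537 -0.108  0.054] | 368 220 [ 0.535 -0.103  0.054] |
```

View pics/side4.png

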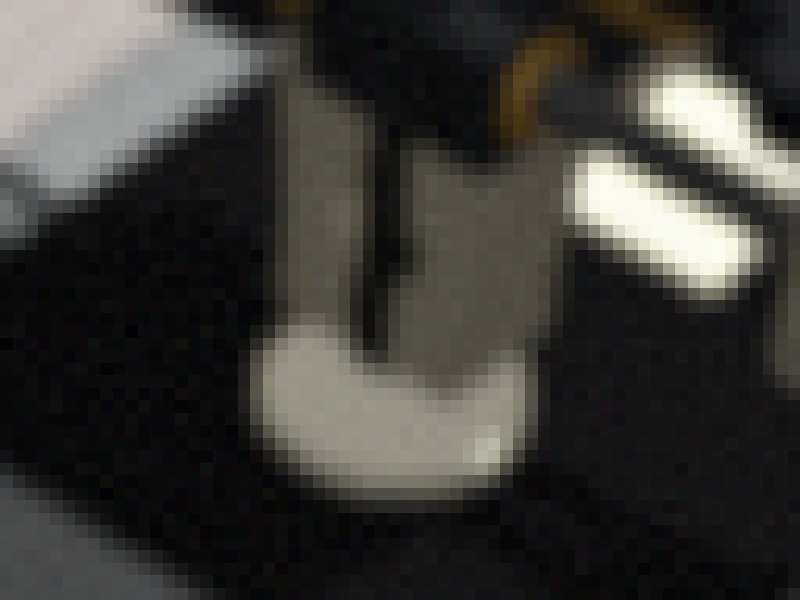

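```bash
python3 -m jog '0 0 0 0 0 0.05 -1;0 0 0 0 0 0.05 -1;0 0 0 0 0 0.05 -1;0 0 0 0 0 0 -1'
python3 -m jog '0 0 0 0 0 0.02 -1;0 0 0 0 0 0.015 -1;0 0 0 0 0 0 -1'
python3 - <<'E'
from h import *
p,d=vision.snapshot("side")
cv2.imwrite("pics/side5.png",cv2.resize(p[185:233,332:396,::-1],(800,600),interpolation=cv2.INTER_NEAREST))
E
```

```text
clock: 9.05
tool_pos: [0.5477, -0.1102, 0.037]
orientation: [-180.0, -0.0, 170.4]
force: [0.3, 0.1, 0.1]
opening: 0.0005
clock: 9.43
tool_pos: [0.5478, -0.1102, 0.0358]
orientation: [-180.0, -0.0, 170.4]
force: [-0.1, -0.4, -0.3]
opening: 0.0003
```

View pics/side5.png

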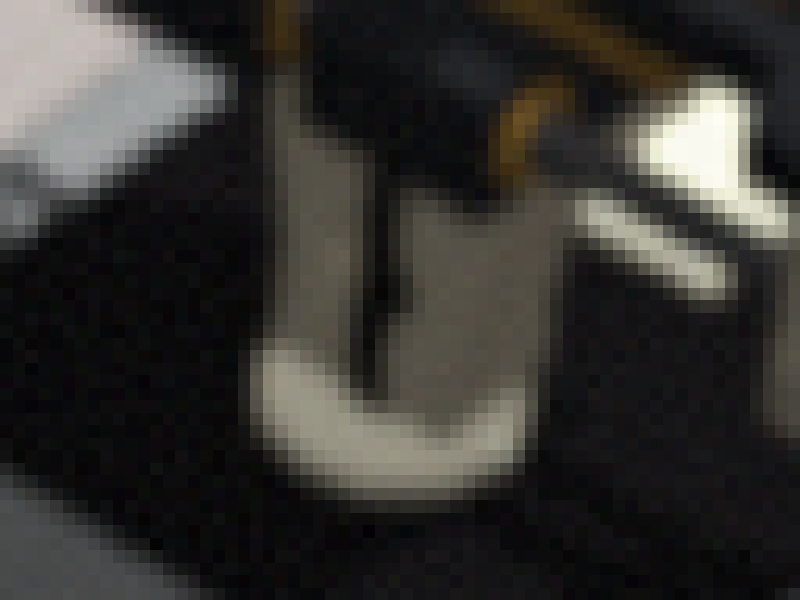

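```bash
for i in 1; do python3 -m jog '0 0 0 0 0 0.02 -1;0 0 0 0 0 0 -1'; done
python3 -m jog '0 0 0 0 0 0.015 -1;0 0 0 0 0 0 -1'
```

```text
clock: 9.72
tool_pos: [0.5478, -0.1102, 0.035]
orientation: [-180.0, -0.0, 170.4]
force: [-0.4, 0.5, 0.0]
opening: 0.0004
clock: 9.98
tool_pos: [0.5478, -0.1102, 0.0344]
orientation: [-180.0, -0.0, 170.4]
force: [-0.2, -1.1, 0.1]
opening: 0.0003
```

```bash
python3 -m jog '0 0 0 0 0 0.0125 -1;0 0 0 0 0 0 -1'
python3 -m jog '0 0 0 0 0 0.0125 -1;0 0 0 0 0 0 -1'
```

```text
clock: 10.22
tool_pos: [0.5478, -0.1102, 0.0339]
orientation: [-180.0, -0.0, 170.4]
force: [0.5, -0.5, -0.5]
opening: 0.0004
clock: 10.48
tool_pos: [0.5478, -0.1102, 0.0334]
orientation: [180.0, -0.0, 170.4]
force: [0.4, 0.8, -0.3]
opening: 0.0006
```

```bash
python3 -m jog '0 0 0 0 0 0.0125 -1;0 0 0 0 0 0 -1'
python3 -m jog '0 0 0 0 0 0.0125 -1;0 0 0 0 0 0 -1'
```

```text
clock: 10.72
tool_pos: [0.5479, -0.1102, 0.0331]
orientation: [180.0, 0.0, 170.4]
force: [-1.3, 0.5, 1.5]
opening: 0.0003
clock: 10.98
tool_pos: [0.5479, -0.1102, 0.0327]
orientation: [-180.0, 0.0, 170.4]
force: [-1.4, 0.6, 4.1]
opening: 0.0006
```

```bash
python3 - <<'E'
from h import *
p,d=vision.snapshot("side")
cv2.imwrite("pics/side6.png",cv2.resize(p[185:233,332:396,::-1],(800,600),interpolation=cv2.INTER_NEAREST))
E
```

```text
(no output)
```

View pics/side6.png

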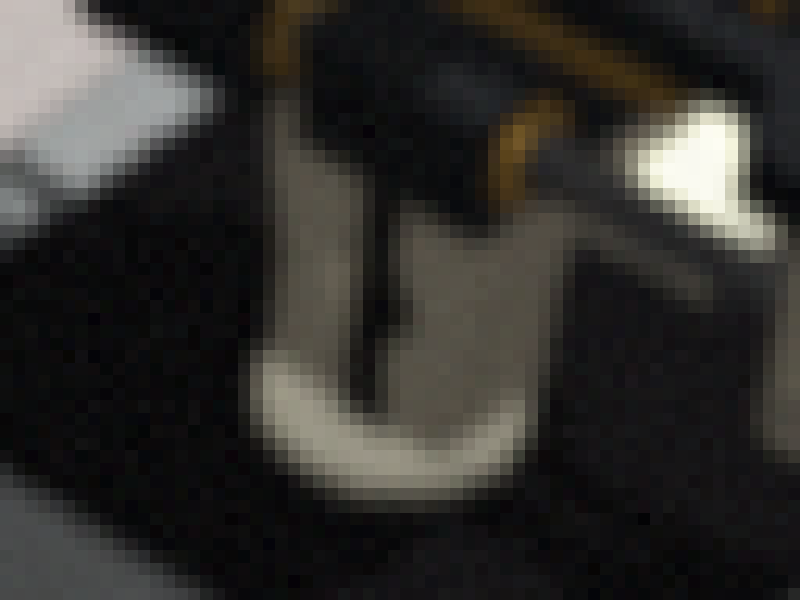

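```bash
python3 -m jog '0 0 0 0 0 0.01 -1;0 0 0 0 0 0 -1'
```

```text
clock: 11.28
tool_pos: [0.5479, -0.1102, 0.0322]
orientation: [-180.0, 0.0, 170.4]
force: [-1.3, 0.2, 4.9]
opening: 0.0004
```

```bash
python3 -m jog '0 0 0 0 0 0.008 -1;0 0 0 0 0 0 -1'
```

```text
clock: 11.52
tool_pos: [0.5479, -0.1102, 0.032]
orientation: [180.0, 0.0, 170.4]
force: [-1.9, 1.1, 5.4]
opening: 0.0004
```

```bash
python3 -m jog '0 0 0 0 0 0.008 -1;0 0 0 0 0 0 -1'
```

```text
clock: 11.78
tool_pos: [0.5479, -0.1102, 0.0318]
orientation: [-180.0, 0.0, 170.4]
force: [-2.9, 1.2, 7.3]
opening: 0.0007
```

```bash
python3 -m jog '0 0 0 0 0 0.007 -1;0 0 0 0 0 0 -1'
```

```text
clock: 12.02
tool_pos: [0.5479, -0.1102, 0.0318]
orientation: [-180.0, 0.0, 170.4]
force: [-3.3, 1.4, 10.6]
opening: 0.0005
```

```bash
python3 -m jog '0 0 0 0 0 0 -1;0 0 0 0 0 0 -1;0 0 0 0 0 0 -1;0 0 0 0 0 0 -1'
python3 -m jog '0 0 0 0 0 -0.4 -1;0 0 0 0 0 -0.8 -1;0 0 0 0 0 0 -1;0 0 0 0 0 0 -1'
python3 -c "
from h import *
print(rel([.525,-.2475,.0345]))"
```

```text
clock: 12.52
tool_pos: [0.5479, -0.1102, 0.0318]
orientation: [-180.0, 0.0, 170.4]
force: [-3.8, 1.3, 9.1]
opening: 0.0005
clock: 13.02
tool_pos: [0.5477, -0.1101, 0.0793]
orientation: [180.0, 0.0, 170.4]
force: [-0.3, -0.0, -0.4]
opening: 0.0006
[-0.01626905 -3.48165996  1.11790164]
```

```bash
python3 -m jog '0 0 0 0 -0.88 0 -1;0 0 0 0 -0.87 0 -1;0 0 0 0 -0.87 0 -1;0 0 0 -0.02 -0.86 0 -1;0 0 0 0 0 0.4 -1;0 0 0 0 0 0.3 -1;0 0 0 0 0 0 -1;0 0 0 0 0 0 -1'
python3 - <<'E'
from h import *
print(rel([.525,-.2475,.0345]))
p,d=vision.snapshot("side")
cv2.imwrite("pics/side7.png",cv2.resize(p[130:226,340:468,::-1],(800,600),interpolation=cv2.INTER_CUBIC))
E
```

```text
clock: 14.02
tool_pos: [0.5257, -0.2469, 0.0511]
orientation: [-180.0, -0.0, 170.4]
force: [-0.0, -0.2, -0.1]
opening: 0.0005
[ 0.01353183 -0.01698996  0.41602486]
```

View pics/side7.png

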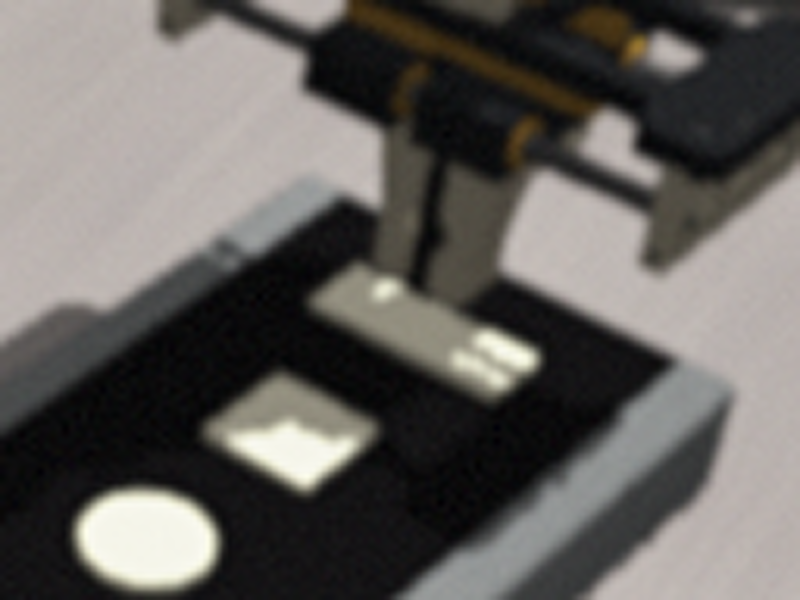

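The tips hover over the bar key, at about (440,290) in the crop, and they still have height left to lose. I'll descend to just above the contact reading of about 0.0335.

```bash
python3 -m jog '0 0 0 0 0 0.15 -1;0 0 0 0 0 0.15 -1;0 0 0 0 0 0.05 -1;0 0 0 0 0 0 -1;0 0 0 0 0 0 -1'
python3 -m jog '0 0 0 0 0 0.03 -1;0 0 0 0 0 0.02 -1;0 0 0 0 0 0 -1;0 0 0 0 0 0 -1'
```

```text
clock: 14.7
tool_pos: [0.5255, -0.2476, 0.0373]
orientation: [-180.0, 0.0, 170.4]
force: [0.8, 0.3, 0.3]
opening: 0.0005
clock: 15.2
tool_pos: [0.5254, -0.2475, 0.0352]
orientation: [-180.0, 0.0, 170.4]
force: [-0.5, 0.4, -0.5]
opening: 0.0002
```

```bash
python3 -m jog '0 0 0 0 0 0.03 -1;0 0 0 0 0 0 -1'
python3 -m jog '0 0 0 0 0 0.02 -1;0 0 0 0 0 0 -1'
```

```text
clock: 15.45
tool_pos: [0.5253, -0.2475, 0.0338]
orientation: [-180.0, -0.0, 170.4]
force: [0.2, -0.3, 0.2]
opening: 0.0007
clock: 15.7
tool_pos: [0.5254, -0.2475, 0.0331]
orientation: [-180.0, -0.0, 170.4]
force: [0.1, 0.3, 0.7]
opening: 0.0005
```

```bash
python3 -m jog '0 0 0 0 0 0.02 -1;0 0 0 0 0 0 -1'
```

```text
clock: 15.95
tool_pos: [0.5254, -0.2475, 0.0326]
orientation: [-180.0, 0.0, 170.4]
force: [-1.6, 1.0, 3.5]
opening: 0.0001
```

```bash
python3 -m jog '0 0 0 0 0 0.015 -1;0 0 0 0 0 0 -1'
```

```text
clock: 16.2
tool_pos: [0.5254, -0.2476, 0.032]
orientation: [-180.0, 0.0, 170.4]
force: [-0.6, 1.6, 4.8]
opening: 0.0005
```

```bash
python3 -m jog '0 0 0 0 0 0.012 -1;0 0 0 0 0 0 -1'
```

```text
clock: 16.45
tool_pos: [0.5254, -0.2476, 0.0318]
orientation: [-180.0, 0.0, 170.4]
force: [-2.2, 1.8, 7.4]
opening: 0.0003
```

```bash
python3 -m jog '0 0 0 0 0 0.008 -1;0 0 0 0 0 0 -1'
```

```text
clock: 16.7
tool_pos: [0.5254, -0.2476, 0.0318]
orientation: [-180.0, 0.0, 170.4]
force: [-2.7, 2.6, 10.3]
opening: 0.0003
```

```bash
python3 -m jog '0 0 0 0 0 0 -1;0 0 0 0 0 0 -1;0 0 0 0 0 0 -1;0 0 0 0 0 0 -1'
python3 -m jog '0 0 0 0 0 -0.4 -1;0 0 0 0 0 -0.9 -1;0 0 0 0 0 -1 -1;0 0 0 0 0 -1 -1;0 0 0 0 0 0 -1;0 0 0 0 0 0 -1;0 0 0 0 0 0 -1'
python3 - <<'E'
from h import *
p,d=vision.snapshot("side");cv2.imwrite("pics/side8.png",p[:,:,::-1])
E
```

```text
clock: 17.2
tool_pos: [0.5254, -0.2476, 0.0318]
orientation: [-180.0, 0.0, 170.4]
force: [-2.9, 2.2, 10.4]
opening: 0.0001
clock: 18.08
tool_pos: [0.5246, -0.2474, 0.162]
orientation: [180.0, -0.1, 170.4]
force: [-0.3, -0.4, -0.3]
opening: 0.0008
```

View pics/side8.png

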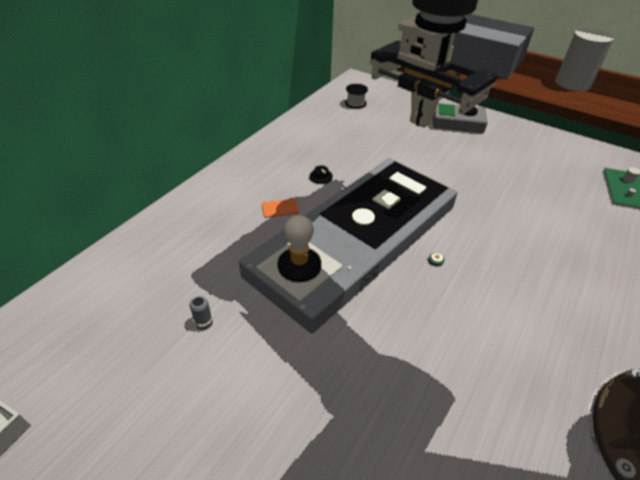

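The tips, at about (425,120), are well clear of the panel. All the keys and the bulb at (299,230) look unchanged.

```bash
python3 -c "
from plant import ctrl
print(ctrl.close_job())"
```

```text
the job is handed in; nothing more can be done
None
```

I pressed the round key and then the bar key, each straight down with the gripper shut, and handed the job in at about 18 s. I saw nothing on the tester react, so the presses rest on the force readings alone.

| Key | Steady force | Full-force hold | Time above 5 N |
|---|---|---|---|
| Round | about 9–10.6 N | about 0.5 s | about 1 s |
| Bar | about 10.3 N | about 0.5 s | about 0.75 s |

The highest upward force I read was 10.6 N, well under the 30 N limit. Sideways force stayed below 4 N.

**Last checks:** after lifting, the wrist force read about zero and the tips were well over 100 mm above the panel. In the final side picture the three keys and the bulb looked unchanged. The square key and the bulb were never approached closer than planned.

**What disagreed or went wrong:**
- **Tip height:** contact came at a reported tool height of 0.0335 m instead of the expected 0.054 m. The real fingertips sit about 20 mm above the reported point. Depth from the side camera showed this, so I finished both descents by force.
- **Wrong turn:** one early row turned the tool about 3.7° the wrong way. It happened in free space and I undid it straight away.

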